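# Close the parts carton and hold the lopper lever over its assembly cradle

### The job

The open parts carton has a flap leaning out over the assembly cradle: fold its inner flap (the one away from the cradle) down flat first, then the outer flap over it, so that the space is clear and no grit falls in. Then pick up the cast lopper lever by the shank at its balance point and finish while holding it, still and level, about 5 cm clear above the cradle with its eye centred over the pivot pin and its tail over the fork; do not put it down or let go. Leave the other things on the bench where they are.

Things in the scene. Friction and masses are not known exactly. Their poses are not given: they have to be found in the camera images.
- carton: Open-topped cardboard parts carton, 180 mm along its x, 130 mm along its y, 100 mm tall, walls 4 mm; it stands fast and does not slide. Origin: centre of its underside. The cradle stands on its -y side. It has two stiff flaps on the long edges, each hinged along the carton's x.
- flap_inner (a joint): Angle of the inner flap, hinged on the carton's +y top edge (the side away from the cradle): 0 = folded flat over the mouth, 1.57 = upright, up to 2.4 = leaning outward. Flap 176 mm along the hinge, 60 mm from hinge to free edge, 4 mm thick. The hinge is stiff (about 0.03 N m): the flap stays where left; about 1 N moves it.
- hinge_inner (a point): Middle of the inner flap's hinge line, on the carton's +y top edge, 100 mm above the table; axes as the carton's.
- flap_outer (a joint): Angle of the outer flap, hinged on the carton's -y top edge (the cradle's side): 0 = folded flat, lapping 5 mm over the inner flap; 1.57 = upright, up to 2.4 = leaning outward over the cradle. 180 mm along the hinge, 75 mm from hinge to free edge, 4 mm thick. Stiff like the other.
- hinge_outer (a point): Middle of the outer flap's hinge line, on the carton's -y top edge, 104.5 mm above the table; axes as the carton's.
- lever: Loose cast lopper lever, 0.45-0.8 kg, lying flat, 265 mm long, 36 high. Heavy end: 48 mm boss with 18 mm vertical eye and a hook jaw beyond. Straight shank 18 mm wide, 16 thick (12-28 mm above the underside), ending in a 24 mm round lug. Origin: at the underside, straight below the balance point, which is in the shank 48 mm from the eye's centre. x: along the shank, tail to eye; z up.
- lever_eye (a point): Centre of the lever's eye at the underside, at x = +48 mm from the lever's origin.
- lever_tail (a point): Centre of the tail lug at the underside, at x = -122 mm from the lever's origin (170 mm from the eye).
- cradle: Fixed assembly cradle: base plate 210 mm by 56 mm, 12 mm thick, with an upright 14 mm pivot pin on a 34 mm round post at its +x end and a two-pronged fork rest at its -x end. Origin: centre of the underside; x runs from fork to pin.
- cradle_pin (a point): Top of the cradle's pivot pin, 55 mm above the table, at x = +70 mm of the cradle.
- cradle_fork (a point): Middle of the fork between the tops of its prongs, 48 mm above the table, at x = -80 mm of the cradle (150 mm from the pin); prong gap 26 mm.
- grease_jar: Round black grease jar with white lid, 61 mm across, 66 mm tall; bystander. Origin under its centre.
- whetstone: Grey-green sharpening stone 200 x 45 x 20 mm lying flat; bystander. Origin under its centre.
- mug: White mug 80 mm across, 90 mm tall; bystander. Origin under its centre.
- screwdriver: Screwdriver 200 mm long with a red handle, lying; bystander. Origin near its middle, at the underside.
- wrench: Steel wrench 180 mm long, lying; bystander. Origin near its middle, at the underside.
- pruner: Hand pruner about 230 mm long with red handles, lying; bystander. Origin under its pivot.
- pivot_bolt: Small steel bolt standing on its head, 18 mm across, 33 mm tall; bystander. Origin under its centre.

How it is judged:
By the outcome, as a careful person would: the job done as asked, in the order asked, and still so for the second after the job is handed in, while the arm keeps its last pose, push and grip.
It also fails if it takes over 64 s, if anything falls off the work surface, if the arm or the gripper's body presses on something with over 40 N, if the wrist force passes 120 N, or if a joint passes its speed limit or range.

### The arm

A 6-joint arm with a two-finger parallel gripper is mounted at the origin on the work surface. World frame = base frame: x ahead of the robot, y to its left, z up, the work surface at z = 0. Lengths are in m, angles in rad, forces in N, time in s.
With the tool pointing down it reaches from about 0.375 to 0.9 m from the base axis. Payload 3.1 kg.
Tool frame: the origin (TCP) lies midway between the tips of the shut fingers; the grasp point (between the pads) lies 19 mm behind it (manip.grasp_offset is the distance from the TCP to the grasp point, in m); z points along the fingers, y is the line along which they close (so a half turn about z gives the same grasp; the last joint's range is limited). The gripper opens to 85 mm and grips with 20 to 120 N. Pads are 22 mm wide; open, the fingers measure 114 mm over their backs; the gripper's body (76 mm by 85 mm) begins 54 mm behind the grasp point. The pads swing forward as they close: fully open they stand 13 mm farther back than shut.
Start: joints at [-1.288, 0.527, 1.433, -0, 1.181, -0.178], TCP at [0.278, -0.56, 0.231] pointing down, gripper open.
Joint ranges: [-3.08, 3.08], [-0.75, 2.2], [0.22, 2.44], [-1.43, 4.57], [0, 2.65], [-2.85, 2.85]. Speed limits (rad/s): [2.79, 2.79, 3.14, 3.14, 3.14, 3.14].

### API

Orientations are given as a unit quaternion [x, y, z, w].
In Python, from station import sensors, cams, order, manip gives the robot as it stands.
- The arm moves only by the tool move_arm, never from a script. Its argument "targets" is a list of rows, each an object of numbers: "dx", "dy", "dz": the shift along the world's x, y, z normalised to -1 to 1, where 1 is 25 mm; "rx", "ry", "rz": the turn, a rotation vector about the world's x, y, z normalised to -1 to 1, where 1 is 30 degrees. A call has exactly 10 rows; each row shifts and turns the commanded pose from where the row before left it; what a row does not reach is not made up. A row lasts 1/8 s, in which the tool goes at most 62.5 mm and 10.7 degrees, less where a joint would pass 70% of its speed; a pose out of reach is approached as far as the arm can. A call with a number of a shift or a turn outside -1 to 1 is refused whole. A call with a gripper value outside its range is refused whole. "claw" is the opening in per cent of the stroke, from 0 (shut) to 100 (fully open), set as the call begins (left out, the last holds). The fingers move at their own pace and stop on an object; "newtons" is the grip in N (left out, the last holds). Time passes only in rows, so rows that do not move let the fingers close, or fill a call up. It gives the time, the measured TCP pose, the force, the opening and the grip force at its end, in the units of the state.
- sensors.sense(): the state, without advancing time (a new reading comes with each control period).
- cams.snapshot(name): name is "scene" or "side" or "wrist"; returns the picture (420x560x3 uint8, red, green, blue); there is no depth.
- cams.camera_model(name): a dict with "fx", "fy", "cx", "cy" (pixels), "extrinsics" (4x4, takes a point from world to camera coordinates). Camera axes: x right, y down, z forward; pixel columns grow to the right and rows downward; lengths in m; the calibration is good to about 2 mm. A picture is of the moment at which its call begins: read the wrist's pose just before it. camera_model takes no time and is no camera call; for the wrist camera it gives the pose at the moment of the call.
- order.sign_off(): hands the job in; it is judged then, once.
The state is a dict: "t": time; "q": joint angles; "qd": joint speeds; "tau": joint torques, N m; "tcp_pos": TCP position; "tool_rot": TCP orientation; "force": force on the tool from outside, world axes, zero at the start; "ft_torque": the same for the moment, N m; "finger_gap": opening from 0.0 (shut) to 1.0 (fully open); "gripper_force": force on a finger pad.
Only numpy, scipy, OpenCV 4.12 (cv2) and the standard library are available. Lean on these libraries where they do the work, as an engineer would, in place of code of your own. Each camera call takes 0.05 s, during which the arm holds its last target. There are 200 camera calls.

## Working session

There is one attempt and no reset: what is moved stays moved. The work goes in short steps, Python scripts to look and compute and a tool call to move; the robot and the scene stay as the last step left them, time stands still between calls to the robot, and variables do not carry over. Pictures are saved under pics/ and viewed, at most 10 in all, crops included, and the job is handed in when it is done.

Besides the shell and the picture viewer there is one more tool, called after "Call:" in YAML: its name, and indented under it one key for each argument. move_arm: Moves the arm, as the interface text tells. Scaled input: -1 to 1 covers 25 mm each way for a shift and 30 degrees each way for a turn. Its arguments: {"type":"object","properties":{"targets":{"type":"array"},"claw":{"type":"number"},"newtons":{"type":"number"}},"required":["targets"]}

```bash
mkdir -p pics; ls; python3 - <<'E'
from station import sensors,cams,order,manip
import cv2,numpy as np
s=sensors.sense();print(s['t'],s['tcp_pos'],s['tool_rot'],manip.grasp_offset)
a=cams.snapshot('scene');b=cams.snapshot('side')
for n,i in(('scene',a),('side',b)):
    cv2.imwrite(f'pics/{n}0.png',cv2.resize(i[...,::-1],None,fx=1.42,fy=1.42));m=cams.camera_model(n);cv2.imwrite(f'pics/{n}0raw.png',i[...,::-1])
    E=np.array(m['extrinsics']);print(n,m['fx'],m['cx'],m['cy'],(-E[:3,:3].T@E[:3,3]).round(3),E[:3,:3].round(2).tolist())
E
```

```text
pics
0.0 [ 0.27773822 -0.55909895  0.23032681] [ 9.73575909e-01  2.28360980e-01 -5.16275469e-05 -1.09960245e-03] 0.0187
scene 459.1365522727923 276.3082528814628 208.72559270891693 [ 1.132 -0.172  0.961] [[0.28, 0.96, 0.01], [0.8, -0.22, -0.55], [-0.53, 0.16, -0.83]]
side 445.2306740993501 277.77165942041773 215.8371271050299 [ 0.537 -0.681  0.851] [[1.0, -0.07, -0.02], [-0.06, -0.74, -0.67], [0.03, 0.67, -0.74]]
```

View pics/scene0.png

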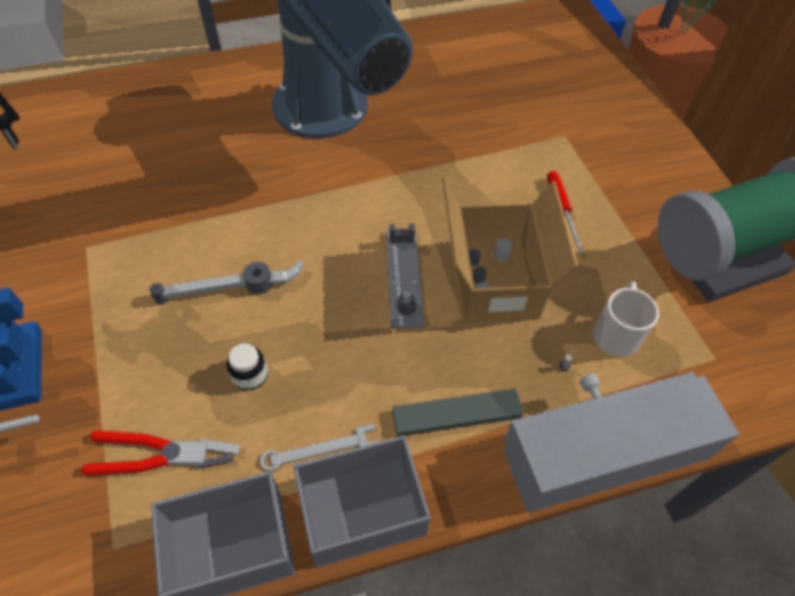

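View pics/side0.png

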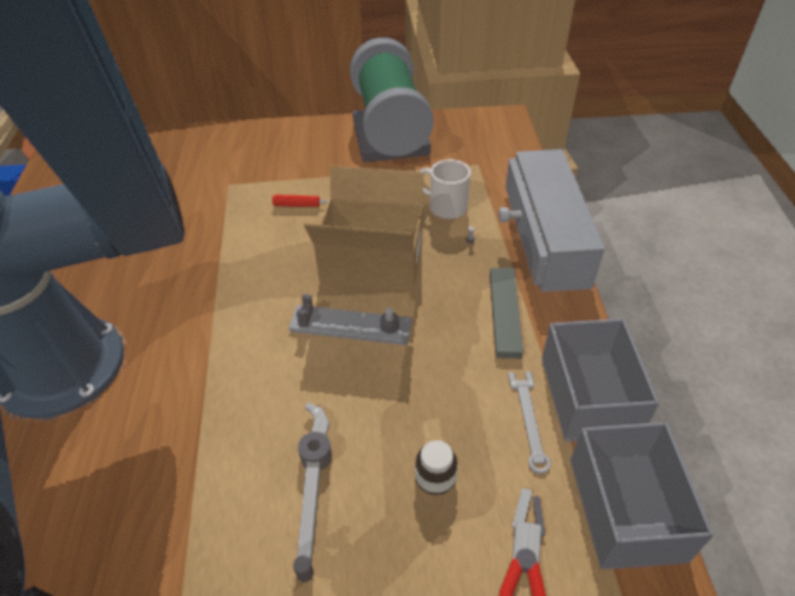

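Scene view (scale 1.42): the lever's eye is at (257,275) and its tail at (157,291). The cradle pin is at (406,298) and the fork at (402,230). The carton is at about (505,250) with both flaps standing out. The side view agrees: eye (314,449), tail (303,567), pin (388,313), fork (306,300).

```bash
cat > h.py <<'E'
from station import sensors,cams,order,manip
import cv2,numpy as np
def ray(n,uv,m=None):
    m=m or cams.camera_model(n);E=np.array(m['extrinsics']);R=E[:3,:3]
    d=R.T@np.array([(uv[0]-m['cx'])/m['fx'],(uv[1]-m['cy'])/m['fy'],1]);return -R.T@E[:3,3],d/np.linalg.norm(d)
def onz(n,uv,z,m=None):
    c,d=ray(n,uv,m);return (c+d*(z-c[2])/d[2]).round(4)
def tri(a,ua,b,ub):
    c1,d1=ray(a,ua);c2,d2=ray(b,ub)
    t=np.linalg.lstsq(np.c_[d1,-d2],c2-c1,rcond=None)[0];p,q=c1+d1*t[0],c2+d2*t[1]
    return ((p+q)/2).round(4),round(float(np.linalg.norm(p-q)),4)
def proj(n,P):
    m=cams.camera_model(n);E=np.array(m['extrinsics']);p=E[:3,:3]@np.array(P)+E[:3,3]
    return [m['fx']*p[0]/p[2]+m['cx'],m['fy']*p[1]/p[2]+m['cy']]
E
python3 - <<'E'
from h import *
k=1/1.42
def S(*p):return np.array(p)*k
for n,a,b,z in[('eye',(257,270),(314,446),.036),('tail',(157,290),(303,567),.028),('pin',(406,293),(388,312),.055),('fork',(402,229),(306,299),.048),
 ('outer free near',(468,290),(415,235),.15),('outer free far',(444,180),(307,227),.15),('inner free near',(585,265),(423,173),.15),('inner free far',(548,190),(332,168),.15),
 ('base near -y',(470,320),(418,299),0.),('top near +y',(545,290),(424,207),.1)]:
    print(n,tri('scene',S(*a),'side',S(*b)),onz('scene',S(*a),z),onz('side',S(*b),z))
# zoom crops
a=cv2.imread('pics/scene0raw.png')[100:250,220:430];b=cv2.imread('pics/side0raw.png')[100:250,180:330]
cv2.imwrite('pics/c.png',np.hstack([cv2.resize(a,(448,320)),cv2.resize(b,(320,320))]))
E
```

```text
eye (array([ 0.4347, -0.2058,  0.0365]), 0.0054) [ 0.4318 -0.2041  0.036 ] [ 0.4365 -0.2079  0.036 ]
tail (array([ 0.4239, -0.3768,  0.0292]), 0.0023) [ 0.4219 -0.3763  0.028 ] [ 0.4245 -0.3772  0.028 ]
pin (array([0.5588, 0.0281, 0.0532]), 0.001) [0.5595 0.0281 0.055 ] [0.559 0.026 0.055]
fork (array([0.4226, 0.0629, 0.0559]), 0.0072) [0.4202 0.0625 0.048 ] [0.419  0.0744 0.048 ]
outer free near (array([0.6195, 0.1118, 0.1353]), 0.0227) [0.6393 0.0985 0.15  ] [0.6116 0.1087 0.15  ]
outer free far (array([0.4329, 0.1276, 0.1667]), 0.0032) [0.4163 0.1351 0.15  ] [0.4314 0.1453 0.15  ]
inner free near (array([0.6416, 0.2911, 0.1429]), 0.0044) [0.6438 0.289  0.15  ] [0.6416 0.2784 0.15  ]
inner free far (array([0.4774, 0.3017, 0.1497]), 0.0117) [0.4842 0.2965 0.15  ] [0.4739 0.3098 0.15  ]
base near -y (array([ 0.612 ,  0.1252, -0.0114]), 0.0232) [0.6081 0.1307 0.    ] [0.6172 0.102  0.    ]
top near +y (array([0.6414, 0.2346, 0.1031]), 0.005) [0.6419 0.2341 0.1   ] [0.6406 0.2416 0.1   ]
```

```bash
python3 - <<'E'
import cv2,numpy as np
a=cv2.imread('pics/scene0raw.png')[115:235,305:425];b=cv2.imread('pics/side0raw.png')[105:225,200:320]
cv2.imwrite('pics/c.png',np.hstack([cv2.resize(a,(400,400),interpolation=2),cv2.resize(b,(400,400),interpolation=2)]))
E
```

```text
(no output)
```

View pics/c.png

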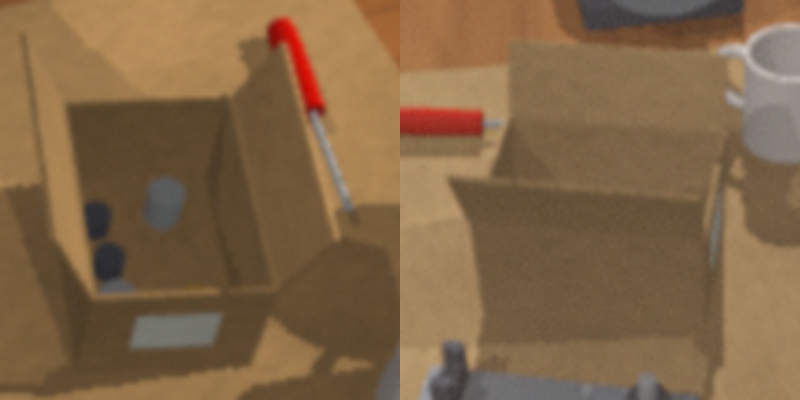

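In the crop, the outer flap's free edge leans over the cradle: scene crop (24,35) to about (59,240), side crop (450,178) to (704,200). The inner flap leans out to about scene (278,50)–(343,240), side (510,43)–(730,52).

```bash
python3 - <<'E'
from h import *
def A(x,y):return (305+x*.3,115+y*.3)
def B(x,y):return (200+(x-400)*.3,105+y*.3)
for n,a,b in[('of near',(59,240),(704,200)),('of far',(24,35),(450,178)),('if near',(343,240),(730,52)),('if far',(278,50),(510,43)),('ih near',(270,290),(725,135)),('ih far',(232,97),(512,118))]:
    print(n,tri('scene',A(*a),'side',B(*b)))
for n,a,z in[('ih near',(270,290),.1),('ih far',(232,97),.1),('oh near',(95,293),.1),('oh far',(68,103),.1),('base near -y',(78,365),0),('base near +y',(250,362),0)]:
    print(n,onz('scene',A(*a),z))
for n,a in[('base near -y',(707,395)),('base far -y',(484,340))]: print(n,onz('side',B(*a),0))
E
```

```text
of near (array([0.6064, 0.0918, 0.1686]), 0.0035)
of far (array([0.4312, 0.127 , 0.1707]), 0.0012)
if near (array([0.6445, 0.2779, 0.1538]), 0.0003)
if far (array([0.4729, 0.3084, 0.1506]), 0.0036)
ih near (array([0.6379, 0.2412, 0.1011]), 0.0008)
ih far (array([0.4679, 0.2846, 0.0976]), 0.002)
ih near [0.6376 0.2413 0.1   ]
ih far [0.4686 0.2842 0.1   ]
oh near [0.6079 0.125  0.1   ]
oh far [0.4417 0.164  0.1   ]
base near -y [0.6041 0.1254 0.    ]
base near +y [0.6359 0.2491 0.    ]
base near -y [0.6074 0.058  0.    ]
base far -y [0.4372 0.1302 0.    ]
```

Call:
move_arm:
  targets:
    - {"dx": 0.32, "dy": 1, "dz": 0.1, "rz": 0.169}
    - {"dx": 0.32, "dy": 1, "dz": 0.1, "rz": 0.169}
    - {"dx": 0.32, "dy": 1, "dz": 0.1, "rz": 0.169}
    - {"dx": 0.32, "dy": 1, "dz": 0.1, "rz": 0.169}
    - {"dx": 0.32, "dy": 1, "dz": 0.1, "rz": 0.169}
    - {"dx": 0.32, "dy": 1, "dz": 0.1, "rz": 0.169}
    - {"dx": 0.32, "dy": 1, "dz": 0.1, "rz": 0.169}
    - {"dx": 0.32, "dy": 1, "dz": 0.1, "rz": 0.169}
    - {"dx": 0.32, "dy": 1, "dz": 0.1, "rz": 0.169}
    - {"dx": 0.32, "dy": 1, "dz": 0.1, "rz": 0.169}
  claw: 0

```text
schema error: expected keys dx, dy, dz, rx, ry, rz
```

```bash
python3 - <<'E'
from h import *
m=cams.camera_model('wrist');i=cams.snapshot('wrist');cv2.imwrite('pics/w1.png',i[...,::-1])
E=np.array(m['extrinsics']);print((-E[:3,:3].T@E[:3,3]).round(3),E[:3,:3].round(2).tolist(),m['fx'])
print(proj('wrist',[.4345,-.206,.036]),proj('wrist',[.559,.027,.055]),sensors.sense()['tcp_pos'],sensors.sense()['tool_rot'])
E
```

```text
[ 0.353 -0.522  0.374] [[0.45, -0.9, -0.0], [-0.85, -0.42, 0.32], [-0.29, -0.14, -0.95]] 359.3109637890372
[np.float64(-76.86998690806314), np.float64(-231.63700322183865)] [np.float64(-602.8644728717475), np.float64(-905.9456521552282)] [ 0.27778518 -0.5592496   0.23053282] [ 9.73572720e-01  2.28375567e-01 -4.04778964e-05 -8.69943784e-04]
```

Call:
move_arm:
  targets:
    - {"dx": 0.32, "dy": 1, "dz": 0.1, "rx": 0, "ry": 0, "rz": 0.169}
    - {"dx": 0.32, "dy": 1, "dz": 0.1, "rx": 0, "ry": 0, "rz": 0.169}
    - {"dx": 0.32, "dy": 1, "dz": 0.1, "rx": 0, "ry": 0, "rz": 0.169}
    - {"dx": 0.32, "dy": 1, "dz": 0.1, "rx": 0, "ry": 0, "rz": 0.169}
    - {"dx": 0.32, "dy": 1, "dz": 0.1, "rx": 0, "ry": 0, "rz": 0.169}
    - {"dx": 0.32, "dy": 1, "dz": 0.1, "rx": 0, "ry": 0, "rz": 0.169}
    - {"dx": 0.32, "dy": 1, "dz": 0.1, "rx": 0, "ry": 0, "rz": 0.169}
    - {"dx": 0.32, "dy": 1, "dz": 0.1, "rx": 0, "ry": 0, "rz": 0.169}
    - {"dx": 0.32, "dy": 1, "dz": 0.1, "rx": 0, "ry": 0, "rz": 0.169}
    - {"dx": 0.32, "dy": 1, "dz": 0.1, "rx": 0, "ry": 0, "rz": 0.169}
  claw: 0

```text
t: 1.4
tcp_pos: [0.358, -0.3088, 0.2562]
tool_rot: [0.781, 0.624, 0.0, -0.0]
force: [-0.2, -0.8, 0.1]
finger_gap: 0.002
gripper_force: 0.0
```

```bash
python3 - <<'E'
from h import *
print(sensors.sense()['tcp_pos'],sensors.sense()['tool_rot'])
print(proj('wrist',[.4345,-.206,.036]),proj('wrist',[.424,-.377,.028]),proj('wrist',[.559,.027,.055]))
E
```

```text
[ 0.35799943 -0.30877407  0.25619738] [ 7.81193474e-01  6.24288944e-01  4.46994146e-05 -2.64037992e-04]
[np.float64(331.11441828947466), np.float64(54.442323683141126)] [np.float64(347.0936520091625), np.float64(222.70387602878503)] [np.float64(463.8691155056031), np.float64(-377.4097400971491)]
```

```bash
python3 - <<'E'
from h import *
import json
m=cams.camera_model('wrist');i=cams.snapshot('wrist');cv2.imwrite('pics/w2.png',i[...,::-1])
json.dump({k:np.array(v).tolist() for k,v in m.items()},open('w2.json','w'))
E
```

```text
(no output)
```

View pics/w2.png

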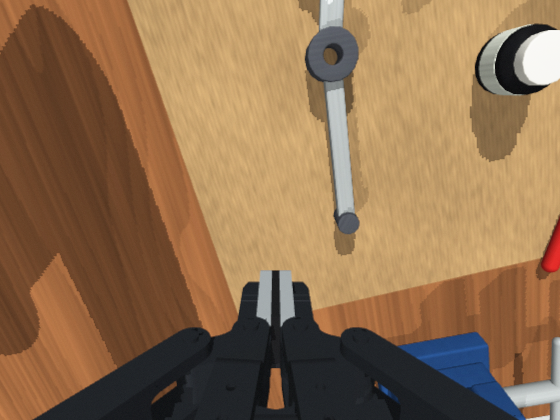

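Call:
move_arm:
  targets:
    - {"dx": 0.32, "dy": 1, "dz": 0, "rx": 0, "ry": 0, "rz": 0}
    - {"dx": 0.32, "dy": 1, "dz": 0, "rx": 0, "ry": 0, "rz": 0}
    - {"dx": 0.32, "dy": 1, "dz": 0, "rx": 0, "ry": 0, "rz": 0}
    - {"dx": 0.32, "dy": 1, "dz": 0, "rx": 0, "ry": 0, "rz": 0}
    - {"dx": 0.32, "dy": 1, "dz": 0, "rx": 0, "ry": 0, "rz": 0}
    - {"dx": 0.32, "dy": 1, "dz": 0, "rx": 0, "ry": 0, "rz": 0}
    - {"dx": 0.32, "dy": 1, "dz": 0, "rx": 0, "ry": 0, "rz": 0}
    - {"dx": 0.32, "dy": 1, "dz": 0, "rx": 0, "ry": 0, "rz": 0}
    - {"dx": 0.32, "dy": 0.5, "dz": 0, "rx": 0, "ry": 0, "rz": 0}
    - {"dx": 0.32, "dy": 0, "dz": 0, "rx": 0, "ry": 0, "rz": 0}

```text
t: 2.7
tcp_pos: [0.4383, -0.097, 0.2563]
tool_rot: [0.782, 0.624, -0.0, 0.0]
force: [-0.3, -0.4, -0.2]
finger_gap: -0.002
gripper_force: 0.0
```

```bash
python3 - <<'E'
from h import *
import json
m=cams.camera_model('wrist');i=cams.snapshot('wrist');cv2.imwrite('pics/w3.png',i[...,::-1])
json.dump({k:np.array(v).tolist() for k,v in m.items()},open('w3.json','w'))
print(proj('wrist',[.559,.027,.055]),proj('wrist',[.4205,.066,.048]))
E
```

```text
[np.float64(378.47505238159204), np.float64(11.875790299490262)] [np.float64(210.19681149116877), np.float64(3.936962536131091)]
```

View pics/w3.png

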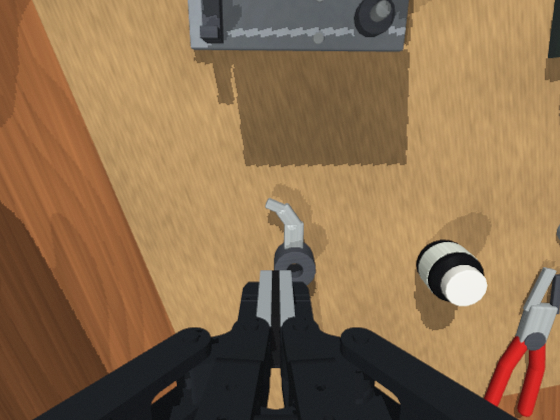

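Wrist pictures: in w2 the lever's eye is at (332,54) and its tail at (348,222), within 1 px of the prediction. In w3 the pin top is at about (380,12), and the cradle plate's near edge runs (191,49)–(404,51).

```bash
python3 - <<'E'
from h import *
import json
w2,w3=[json.load(open(f'w{k}.json')) for k in(2,3)]
print('eye',onz('',(332,54),.036,w2),'tail',onz('',(348,222),.028,w2))
a,b=onz('',(191,49),.012,w3),onz('',(404,51),.012,w3);d=b-a
print('edge',a,b,np.linalg.norm(d),np.degrees(np.arctan2(d[1],d[0])));u=d/np.linalg.norm(d);n=np.array([-u[1],u[0],0]);c=(a+b)/2+.028*n
print('cradle',c,'pin',c+.07*u,'fork',c-.08*u,'pin img',onz('',(380,12),.055,w3))
E
```

```text
eye [ 0.4354 -0.2058  0.036 ] tail [ 0.4251 -0.3764  0.028 ]
edge [0.3852 0.0421 0.012 ] [ 0.5894 -0.0061  0.012 ] 0.2098115344779691 -13.281175174652486
cradle [0.49373244 0.04525112 0.012     ] pin [0.56186025 0.02917002 0.012     ] fork [0.41587209 0.06362952 0.012     ] pin img [0.5582 0.0278 0.055 ]
```

Call:
move_arm:
  targets:
    - {"dx": 0.29, "dy": 0.96, "dz": 0, "rx": 0, "ry": 0, "rz": 0}
    - {"dx": 0.29, "dy": 0.96, "dz": 0, "rx": 0, "ry": 0, "rz": 0}
    - {"dx": 0.29, "dy": 0.96, "dz": 0, "rx": 0, "ry": 0, "rz": 0}
    - {"dx": 0.29, "dy": 0.96, "dz": 0, "rx": 0, "ry": 0, "rz": 0}
    - {"dx": 0.29, "dy": 0.96, "dz": 0, "rx": 0, "ry": 0, "rz": 0}
    - {"dx": 0.29, "dy": 0.96, "dz": 0, "rx": 0, "ry": 0, "rz": 0}
    - {"dx": 0.29, "dy": 0.96, "dz": 0, "rx": 0, "ry": 0, "rz": 0}
    - {"dx": 0.29, "dy": 0.96, "dz": 0, "rx": 0, "ry": 0, "rz": 0}
    - {"dx": 0.29, "dy": 0.96, "dz": 0, "rx": 0, "ry": 0, "rz": 0}
    - {"dx": 0.29, "dy": 0.96, "dz": 0, "rx": 0, "ry": 0, "rz": 0}

```text
t: 4.0
tcp_pos: [0.5115, 0.1424, 0.2562]
tool_rot: [0.782, 0.623, -0.0, 0.0]
force: [-0.2, -0.0, 0.3]
finger_gap: 0.0
gripper_force: 0.0
```

Call:
move_arm:
  targets:
    - {"dx": 0.29, "dy": 0.96, "dz": 0, "rx": 0, "ry": 0, "rz": 0}
    - {"dx": 0.29, "dy": 0.96, "dz": 0, "rx": 0, "ry": 0, "rz": 0}
    - {"dx": 0.29, "dy": 0.96, "dz": 0, "rx": 0, "ry": 0, "rz": 0}
    - {"dx": 0.29, "dy": 0.96, "dz": 0, "rx": 0, "ry": 0, "rz": 0}
    - {"dx": 0.29, "dy": 0.96, "dz": 0, "rx": 0, "ry": 0, "rz": 0}
    - {"dx": 0.29, "dy": 0.96, "dz": 0, "rx": 0, "ry": 0, "rz": 0}
    - {"dx": 0.29, "dy": 0.96, "dz": 0, "rx": 0, "ry": 0, "rz": 0}
    - {"dx": 0.29, "dy": 0.96, "dz": 0, "rx": 0, "ry": 0, "rz": 0}
    - {"dx": 0, "dy": 0, "dz": -1, "rx": 0, "ry": 0, "rz": 0}
    - {"dx": 0, "dy": 0, "dz": -1, "rx": 0, "ry": 0, "rz": 0}

```text
t: 5.25
tcp_pos: [0.5698, 0.3342, 0.2055]
tool_rot: [0.782, 0.623, 0.0, 0.0]
force: [-1.0, -0.0, -0.4]
finger_gap: 0.001
gripper_force: 0.0
```

Call:
move_arm:
  targets:
    - {"dx": 0, "dy": 0, "dz": -1, "rx": 0, "ry": 0, "rz": 0}
    - {"dx": 0, "dy": 0, "dz": -1, "rx": 0, "ry": 0, "rz": 0}
    - {"dx": 0, "dy": 0, "dz": -1, "rx": 0, "ry": 0, "rz": 0}
    - {"dx": -0.09, "dy": -0.39, "dz": 0, "rx": 0, "ry": 0, "rz": 0}
    - {"dx": -0.09, "dy": -0.39, "dz": 0, "rx": 0, "ry": 0, "rz": 0}
    - {"dx": -0.09, "dy": -0.39, "dz": 0, "rx": 0, "ry": 0, "rz": 0}
    - {"dx": -0.09, "dy": -0.39, "dz": 0, "rx": 0, "ry": 0, "rz": 0}
    - {"dx": -0.09, "dy": -0.39, "dz": 0, "rx": 0, "ry": 0, "rz": 0}
    - {"dx": -0.09, "dy": -0.39, "dz": 0, "rx": 0, "ry": 0, "rz": 0}
    - {"dx": -0.09, "dy": -0.39, "dz": 0, "rx": 0, "ry": 0, "rz": 0}

```text
t: 6.5
tcp_pos: [0.5526, 0.266, 0.1314]
tool_rot: [0.782, 0.623, 0.0, -0.0]
force: [0.5, 0.6, -1.1]
finger_gap: 0.0
gripper_force: 0.5
```

Call:
move_arm:
  targets:
    - {"dx": -0.09, "dy": -0.39, "dz": 0, "rx": 0, "ry": 0, "rz": 0}
    - {"dx": -0.09, "dy": -0.39, "dz": 0, "rx": 0, "ry": 0, "rz": 0}
    - {"dx": -0.09, "dy": -0.39, "dz": 0, "rx": 0, "ry": 0, "rz": 0}
    - {"dx": -0.07, "dy": -0.29, "dz": -0.2, "rx": 0, "ry": 0, "rz": 0}
    - {"dx": -0.03, "dy": -0.15, "dz": -0.2, "rx": 0, "ry": 0, "rz": 0}
    - {"dx": 0, "dy": 0, "dz": -0.2, "rx": 0, "ry": 0, "rz": 0}
    - {"dx": 0, "dy": 0, "dz": -0.2, "rx": 0, "ry": 0, "rz": 0}
    - {"dx": 0, "dy": 0, "dz": 0, "rx": 0, "ry": 0, "rz": 0}
    - {"dx": 0, "dy": 0, "dz": 0, "rx": 0, "ry": 0, "rz": 0}
    - {"dx": 0, "dy": 0, "dz": 0, "rx": 0, "ry": 0, "rz": 0}

```text
t: 7.75
tcp_pos: [0.5435, 0.2264, 0.1114]
tool_rot: [0.782, 0.623, 0.0, 0.0]
force: [-0.3, -0.1, 0.6]
finger_gap: -0.003
gripper_force: 0.0
```

Call:
move_arm:
  targets:
    - {"dx": 0, "dy": 0, "dz": -0.08, "rx": 0, "ry": 0, "rz": 0}
    - {"dx": 0, "dy": 0, "dz": -0.08, "rx": 0, "ry": 0, "rz": 0}
    - {"dx": 0, "dy": 0, "dz": -0.08, "rx": 0, "ry": 0, "rz": 0}
    - {"dx": 0, "dy": 0, "dz": 0, "rx": 0, "ry": 0, "rz": 0}
    - {"dx": 0, "dy": 0, "dz": 0, "rx": 0, "ry": 0, "rz": 0}
    - {"dx": 0, "dy": 0, "dz": 0, "rx": 0, "ry": 0, "rz": 0}
    - {"dx": 0, "dy": 0, "dz": 0, "rx": 0, "ry": 0, "rz": 0}
    - {"dx": 0, "dy": 0, "dz": 0, "rx": 0, "ry": 0, "rz": 0}
    - {"dx": 0, "dy": 0, "dz": 0, "rx": 0, "ry": 0, "rz": 0}
    - {"dx": 0, "dy": 0, "dz": 0, "rx": 0, "ry": 0, "rz": 0}

```text
t: 9.0
tcp_pos: [0.5434, 0.2262, 0.1053]
tool_rot: [0.782, 0.623, -0.0, 0.0]
force: [0.7, 0.2, -0.2]
finger_gap: -0.001
gripper_force: 0.0
```

```bash
python3 - <<'E'
from h import *
print(sensors.sense()['force'])
a=cams.snapshot('scene')[...,::-1];b=cams.snapshot('side')[...,::-1]
cv2.imwrite('pics/d.png',np.hstack([cv2.resize(a[100:250,290:440],(400,400),interpolation=2),cv2.resize(b[85:235,190:340],(400,400),interpolation=2)]))
E
```

```text
[ 0.67787299  0.17057632 -0.16320538]
```

View pics/d.png

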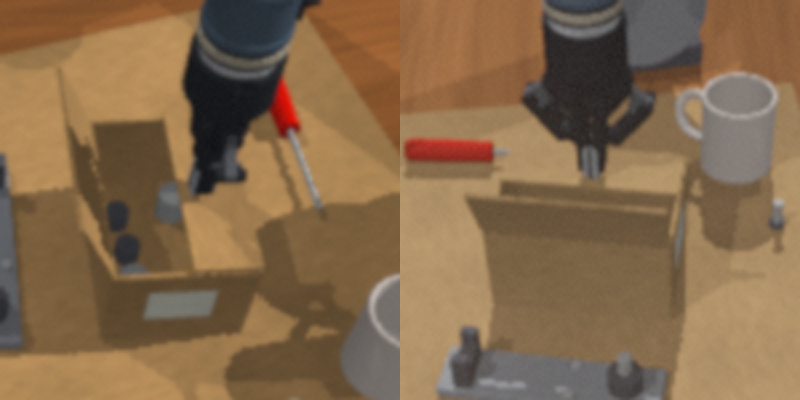

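The inner flap now lies nearly flat under the fingertips. I'll lower a few more millimetres until contact.

Call:
move_arm:
  targets:
    - {"dx": 0, "dy": 0, "dz": -0.03, "rx": 0, "ry": 0, "rz": 0}
    - {"dx": 0, "dy": 0, "dz": 0, "rx": 0, "ry": 0, "rz": 0}
    - {"dx": 0, "dy": 0, "dz": -0.03, "rx": 0, "ry": 0, "rz": 0}
    - {"dx": 0, "dy": 0, "dz": 0, "rx": 0, "ry": 0, "rz": 0}
    - {"dx": 0, "dy": 0, "dz": -0.03, "rx": 0, "ry": 0, "rz": 0}
    - {"dx": 0, "dy": 0, "dz": 0, "rx": 0, "ry": 0, "rz": 0}
    - {"dx": 0, "dy": 0, "dz": -0.03, "rx": 0, "ry": 0, "rz": 0}
    - {"dx": 0, "dy": 0, "dz": 0, "rx": 0, "ry": 0, "rz": 0}
    - {"dx": 0, "dy": 0, "dz": 0, "rx": 0, "ry": 0, "rz": 0}
    - {"dx": 0, "dy": 0, "dz": 0, "rx": 0, "ry": 0, "rz": 0}

```text
t: 10.35
tcp_pos: [0.5435, 0.2262, 0.1039]
tool_rot: [0.782, 0.623, 0.0, 0.0]
force: [-3.2, -1.7, 11.2]
finger_gap: 0.003
gripper_force: 5.4
```

Call:
move_arm:
  targets:
    - {"dx": 0, "dy": 0, "dz": 1, "rx": 0, "ry": 0, "rz": 0}
    - {"dx": 0, "dy": 0, "dz": 1, "rx": 0, "ry": 0, "rz": 0}
    - {"dx": 0, "dy": 0, "dz": 1, "rx": 0, "ry": 0, "rz": 0}
    - {"dx": -0.11, "dy": -0.45, "dz": 1, "rx": 0, "ry": 0, "rz": 0}
    - {"dx": -0.21, "dy": -0.91, "dz": 0.5, "rx": 0, "ry": 0, "rz": 0}
    - {"dx": -0.21, "dy": -0.91, "dz": 0, "rx": 0, "ry": 0, "rz": 0}
    - {"dx": -0.21, "dy": -0.91, "dz": 0, "rx": 0, "ry": 0, "rz": 0}
    - {"dx": -0.21, "dy": -0.91, "dz": 0, "rx": 0, "ry": 0, "rz": 0}
    - {"dx": -0.21, "dy": -0.91, "dz": 0, "rx": 0, "ry": 0, "rz": 0}
    - {"dx": -0.21, "dy": -0.91, "dz": 0, "rx": 0, "ry": 0, "rz": 0}

```text
t: 11.6
tcp_pos: [0.5089, 0.0778, 0.2146]
tool_rot: [0.782, 0.623, -0.0, -0.0]
force: [1.4, 0.7, -0.2]
finger_gap: 0.001
gripper_force: 0.0
```

Call:
move_arm:
  targets:
    - {"dx": -0.11, "dy": -0.45, "dz": 0, "rx": 0, "ry": 0, "rz": 0}
    - {"dx": 0, "dy": 0, "dz": -1, "rx": 0, "ry": 0, "rz": 0}
    - {"dx": 0, "dy": 0, "dz": -1, "rx": 0, "ry": 0, "rz": 0}
    - {"dx": 0, "dy": 0, "dz": -1, "rx": 0, "ry": 0, "rz": 0}
    - {"dx": 0.09, "dy": 0.39, "dz": 0, "rx": 0, "ry": 0, "rz": 0}
    - {"dx": 0.09, "dy": 0.39, "dz": 0, "rx": 0, "ry": 0, "rz": 0}
    - {"dx": 0.09, "dy": 0.39, "dz": 0, "rx": 0, "ry": 0, "rz": 0}
    - {"dx": 0.09, "dy": 0.39, "dz": 0, "rx": 0, "ry": 0, "rz": 0}
    - {"dx": 0.09, "dy": 0.39, "dz": 0, "rx": 0, "ry": 0, "rz": 0}
    - {"dx": 0.09, "dy": 0.39, "dz": 0, "rx": 0, "ry": 0, "rz": 0}

```text
t: 12.85
tcp_pos: [0.5202, 0.1264, 0.1406]
tool_rot: [0.782, 0.623, 0.0, 0.0]
force: [-2.2, -1.8, 1.9]
finger_gap: -0.001
gripper_force: 0.7
```

Call:
move_arm:
  targets:
    - {"dx": 0.09, "dy": 0.39, "dz": 0, "rx": 0, "ry": 0, "rz": 0}
    - {"dx": 0.09, "dy": 0.39, "dz": 0, "rx": 0, "ry": 0, "rz": 0}
    - {"dx": 0.09, "dy": 0.39, "dz": 0, "rx": 0, "ry": 0, "rz": 0}
    - {"dx": 0.09, "dy": 0.39, "dz": 0, "rx": 0, "ry": 0, "rz": 0}
    - {"dx": 0.09, "dy": 0.39, "dz": -0.1, "rx": 0, "ry": 0, "rz": 0}
    - {"dx": 0.07, "dy": 0.29, "dz": -0.25, "rx": 0, "ry": 0, "rz": 0}
    - {"dx": 0.07, "dy": 0.29, "dz": -0.25, "rx": 0, "ry": 0, "rz": 0}
    - {"dx": 0, "dy": 0, "dz": -0.25, "rx": 0, "ry": 0, "rz": 0}
    - {"dx": 0, "dy": 0, "dz": -0.25, "rx": 0, "ry": 0, "rz": 0}
    - {"dx": 0, "dy": 0, "dz": 0, "rx": 0, "ry": 0, "rz": 0}

```text
t: 14.1
tcp_pos: [0.5341, 0.1886, 0.1116]
tool_rot: [0.782, 0.623, -0.001, -0.0]
force: [-0.2, 0.1, -0.3]
finger_gap: 0.005
gripper_force: 0.0
```

Call:
move_arm:
  targets:
    - {"dx": 0, "dy": 0, "dz": -0.05, "rx": 0, "ry": 0, "rz": 0}
    - {"dx": 0, "dy": 0, "dz": -0.04, "rx": 0, "ry": 0, "rz": 0}
    - {"dx": 0, "dy": 0, "dz": -0.03, "rx": 0, "ry": 0, "rz": 0}
    - {"dx": 0, "dy": 0, "dz": 0, "rx": 0, "ry": 0, "rz": 0}
    - {"dx": 0, "dy": 0, "dz": -0.03, "rx": 0, "ry": 0, "rz": 0}
    - {"dx": 0, "dy": 0, "dz": 0, "rx": 0, "ry": 0, "rz": 0}
    - {"dx": 0, "dy": 0, "dz": 0, "rx": 0, "ry": 0, "rz": 0}
    - {"dx": 0, "dy": 0, "dz": 0, "rx": 0, "ry": 0, "rz": 0}
    - {"dx": 0, "dy": 0, "dz": 0, "rx": 0, "ry": 0, "rz": 0}
    - {"dx": 0, "dy": 0, "dz": 0, "rx": 0, "ry": 0, "rz": 0}

```text
t: 15.35
tcp_pos: [0.5348, 0.189, 0.1086]
tool_rot: [0.782, 0.623, 0.0, 0.0]
force: [0.6, 0.6, -0.0]
finger_gap: 0.001
gripper_force: 0.4
```

Call:
move_arm:
  targets:
    - {"dx": 0, "dy": 0, "dz": -0.03, "rx": 0, "ry": 0, "rz": 0}
    - {"dx": 0, "dy": 0, "dz": 0, "rx": 0, "ry": 0, "rz": 0}
    - {"dx": 0, "dy": 0, "dz": -0.03, "rx": 0, "ry": 0, "rz": 0}
    - {"dx": 0, "dy": 0, "dz": 0, "rx": 0, "ry": 0, "rz": 0}
    - {"dx": 0, "dy": 0, "dz": -0.02, "rx": 0, "ry": 0, "rz": 0}
    - {"dx": 0, "dy": 0, "dz": 0, "rx": 0, "ry": 0, "rz": 0}
    - {"dx": 0, "dy": 0, "dz": 0, "rx": 0, "ry": 0, "rz": 0}
    - {"dx": 0, "dy": 0, "dz": 0, "rx": 0, "ry": 0, "rz": 0}
    - {"dx": 0, "dy": 0, "dz": 0, "rx": 0, "ry": 0, "rz": 0}
    - {"dx": 0, "dy": 0, "dz": 0, "rx": 0, "ry": 0, "rz": 0}

```text
t: 16.6
tcp_pos: [0.5348, 0.189, 0.1083]
tool_rot: [0.782, 0.623, 0.0, 0.0]
force: [-3.4, -0.4, 11.7]
finger_gap: 0.002
gripper_force: 6.0
```

Call:
move_arm:
  targets:
    - {"dx": 0, "dy": 0, "dz": 1, "rx": 0, "ry": 0, "rz": 0}
    - {"dx": 0, "dy": 0, "dz": 1, "rx": 0, "ry": 0, "rz": 0}
    - {"dx": 0, "dy": 0, "dz": 1, "rx": 0, "ry": 0, "rz": 0}
    - {"dx": -0.228, "dy": -0.984, "dz": 1, "rx": 0, "ry": 0, "rz": 0}
    - {"dx": -0.228, "dy": -0.984, "dz": 0, "rx": 0, "ry": 0, "rz": 0}
    - {"dx": -0.228, "dy": -0.984, "dz": 0, "rx": 0, "ry": 0, "rz": 0}
    - {"dx": -0.228, "dy": -0.984, "dz": 0, "rx": 0, "ry": 0, "rz": 0}
    - {"dx": -0.228, "dy": -0.984, "dz": 0, "rx": 0, "ry": 0, "rz": 0}
    - {"dx": -0.228, "dy": -0.984, "dz": 0, "rx": 0, "ry": 0, "rz": 0}
    - {"dx": -0.228, "dy": -0.984, "dz": 0, "rx": 0, "ry": 0, "rz": 0}

```text
t: 17.85
tcp_pos: [0.4943, 0.016, 0.2064]
tool_rot: [0.782, 0.623, -0.0, -0.0]
force: [0.8, -0.9, 0.3]
finger_gap: -0.005
gripper_force: 0.0
```

Call:
move_arm:
  targets:
    - {"dx": -0.228, "dy": -0.984, "dz": 0, "rx": 0, "ry": 0, "rz": 0.031}
    - {"dx": -0.228, "dy": -0.984, "dz": 0, "rx": 0, "ry": 0, "rz": 0.031}
    - {"dx": -0.228, "dy": -0.984, "dz": 0, "rx": 0, "ry": 0, "rz": 0.031}
    - {"dx": -0.228, "dy": -0.984, "dz": 0, "rx": 0, "ry": 0, "rz": 0.031}
    - {"dx": -0.228, "dy": -0.984, "dz": 0, "rx": 0, "ry": 0, "rz": 0.031}
    - {"dx": -0.228, "dy": -0.984, "dz": 0, "rx": 0, "ry": 0, "rz": 0.031}
    - {"dx": -0.228, "dy": -0.984, "dz": 0, "rx": 0, "ry": 0, "rz": 0.031}
    - {"dx": -0.228, "dy": -0.984, "dz": 0, "rx": 0, "ry": 0, "rz": 0.031}
    - {"dx": -0.228, "dy": -0.984, "dz": 0, "rx": 0, "ry": 0, "rz": 0.031}
    - {"dx": -0.228, "dy": -0.984, "dz": 0, "rx": 0, "ry": 0, "rz": 0.031}
  claw: 60

```text
t: 19.1
tcp_pos: [0.4373, -0.2299, 0.2064]
tool_rot: [0.729, 0.685, -0.0, -0.0]
force: [0.3, -0.8, 0.2]
finger_gap: 0.599
gripper_force: 0.0
```

```bash
python3 - <<'E'
from h import *
s=sensors.sense();p=s['tcp_pos'];q=s['tool_rot'];print(p,2*np.degrees(np.arctan2(q[1],q[0]))-90)
print('to go (units)',(np.array([.4325,-.2537,.004])-p)/.025)
cv2.imwrite('pics/sc2.png',cv2.resize(cams.snapshot('scene')[60:300,50:450,::-1],None,fx=2,fy=2))
E
```

```text
[ 0.43729872 -0.22986738  0.20640679] -3.5698818674870836
to go (units) [-0.19194884 -0.95330471 -8.09627146]
```

View pics/sc2.png

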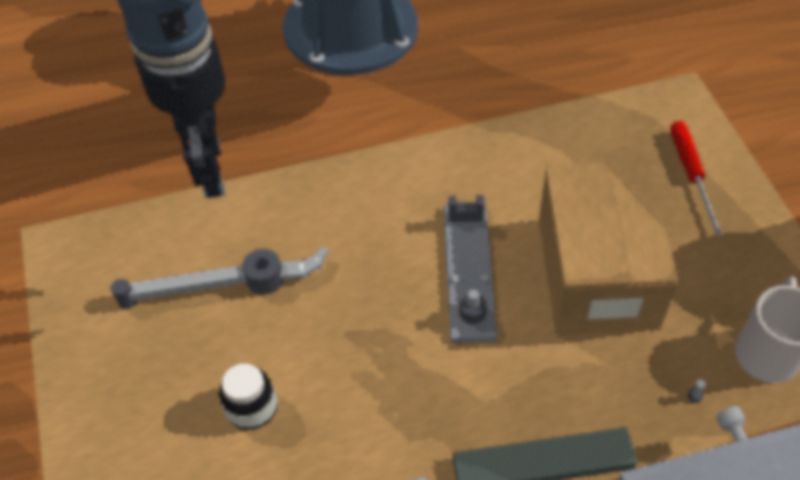

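Both flaps are shut flat, with the outer one on top, and the cradle is clear: fork at (466,208), pin at (473,298). The gripper is above the lever, so I'll descend and grip.

Call:
move_arm:
  targets:
    - {"dx": -0.19, "dy": -0.95, "dz": -0.9, "rx": 0, "ry": 0, "rz": 0}
    - {"dx": 0, "dy": 0, "dz": -1, "rx": 0, "ry": 0, "rz": 0}
    - {"dx": 0, "dy": 0, "dz": -1, "rx": 0, "ry": 0, "rz": 0}
    - {"dx": 0, "dy": 0, "dz": -1, "rx": 0, "ry": 0, "rz": 0}
    - {"dx": 0, "dy": 0, "dz": -1, "rx": 0, "ry": 0, "rz": 0}
    - {"dx": 0, "dy": 0, "dz": -1, "rx": 0, "ry": 0, "rz": 0}
    - {"dx": 0, "dy": 0, "dz": -1, "rx": 0, "ry": 0, "rz": 0}
    - {"dx": 0, "dy": 0, "dz": -0.6, "rx": 0, "ry": 0, "rz": 0}
    - {"dx": 0, "dy": 0, "dz": -0.4, "rx": 0, "ry": 0, "rz": 0}
    - {"dx": 0, "dy": 0, "dz": -0.2, "rx": 0, "ry": 0, "rz": 0}

```text
t: 20.4
tcp_pos: [0.4332, -0.253, 0.0038]
tool_rot: [0.729, 0.685, 0.0, 0.0]
force: [0.3, 0.0, 1.0]
finger_gap: 0.6
gripper_force: 0.0
```

Call:
move_arm:
  targets:
    - {"dx": 0, "dy": 0, "dz": 0, "rx": 0, "ry": 0, "rz": 0}
    - {"dx": 0, "dy": 0, "dz": 0, "rx": 0, "ry": 0, "rz": 0}
    - {"dx": 0, "dy": 0, "dz": 0, "rx": 0, "ry": 0, "rz": 0}
    - {"dx": 0, "dy": 0, "dz": 0, "rx": 0, "ry": 0, "rz": 0}
    - {"dx": 0, "dy": 0, "dz": 0, "rx": 0, "ry": 0, "rz": 0}
    - {"dx": 0, "dy": 0, "dz": 0, "rx": 0, "ry": 0, "rz": 0}
    - {"dx": 0, "dy": 0, "dz": 0, "rx": 0, "ry": 0, "rz": 0}
    - {"dx": 0, "dy": 0, "dz": 0, "rx": 0, "ry": 0, "rz": 0}
    - {"dx": 0, "dy": 0, "dz": 0, "rx": 0, "ry": 0, "rz": 0}
    - {"dx": 0, "dy": 0, "dz": 0, "rx": 0, "ry": 0, "rz": 0}
  claw: 0
  newtons: 80

```text
t: 21.65
tcp_pos: [0.4332, -0.2531, 0.0048]
tool_rot: [0.729, 0.685, 0.0, 0.0]
force: [-1.1, -0.2, 5.8]
finger_gap: 0.194
gripper_force: 79.4
```

Call:
move_arm:
  targets:
    - {"dx": 0, "dy": 0, "dz": 0.2, "rx": 0, "ry": 0, "rz": 0}
    - {"dx": 0, "dy": 0, "dz": 0.4, "rx": 0, "ry": 0, "rz": 0}
    - {"dx": 0, "dy": 0, "dz": 0.6, "rx": 0, "ry": 0, "rz": 0}
    - {"dx": 0, "dy": 0, "dz": 0.8, "rx": 0, "ry": 0, "rz": 0}
    - {"dx": 0, "dy": 0, "dz": 0.8, "rx": 0, "ry": 0, "rz": 0}
    - {"dx": 0, "dy": 0, "dz": 0.8, "rx": 0, "ry": 0, "rz": 0}
    - {"dx": 0, "dy": 0, "dz": 0.8, "rx": 0, "ry": 0, "rz": 0}
    - {"dx": 0, "dy": 0, "dz": 0.6, "rx": 0, "ry": 0, "rz": 0}
    - {"dx": 0, "dy": 0, "dz": 0.4, "rx": 0, "ry": 0, "rz": 0}
    - {"dx": 0, "dy": 0, "dz": 0.2, "rx": 0, "ry": 0, "rz": 0}

```text
t: 22.9
tcp_pos: [0.433, -0.2529, 0.1446]
tool_rot: [0.729, 0.685, 0.0, 0.0]
force: [0.2, -0.7, -5.6]
finger_gap: 0.194
gripper_force: 78.5
```

Call:
move_arm:
  targets:
    - {"dx": 0.08, "dy": 0.3, "dz": 0, "rx": 0, "ry": 0, "rz": -0.07}
    - {"dx": 0.12, "dy": 0.45, "dz": 0, "rx": 0, "ry": 0, "rz": -0.13}
    - {"dx": 0.16, "dy": 0.58, "dz": 0, "rx": 0, "ry": 0, "rz": -0.18}
    - {"dx": 0.16, "dy": 0.58, "dz": 0, "rx": 0, "ry": 0, "rz": -0.18}
    - {"dx": 0.16, "dy": 0.58, "dz": 0, "rx": 0, "ry": 0, "rz": -0.18}
    - {"dx": 0.16, "dy": 0.58, "dz": 0, "rx": 0, "ry": 0, "rz": -0.18}
    - {"dx": 0.16, "dy": 0.58, "dz": 0, "rx": 0, "ry": 0, "rz": -0.18}
    - {"dx": 0.16, "dy": 0.58, "dz": 0, "rx": 0, "ry": 0, "rz": -0.18}
    - {"dx": 0.16, "dy": 0.58, "dz": 0, "rx": 0, "ry": 0, "rz": -0.18}
    - {"dx": 0.16, "dy": 0.58, "dz": 0, "rx": 0, "ry": 0, "rz": -0.18}

```text
t: 24.15
tcp_pos: [0.4697, -0.1175, 0.1435]
tool_rot: [0.948, 0.317, -0.001, -0.001]
force: [-0.3, -0.4, -5.0]
finger_gap: 0.192
gripper_force: 78.4
```

Call:
move_arm:
  targets:
    - {"dx": 0.16, "dy": 0.58, "dz": 0, "rx": 0, "ry": 0, "rz": -0.18}
    - {"dx": 0.16, "dy": 0.58, "dz": 0, "rx": 0, "ry": 0, "rz": -0.18}
    - {"dx": 0.16, "dy": 0.58, "dz": 0, "rx": 0, "ry": 0, "rz": -0.18}
    - {"dx": 0.16, "dy": 0.58, "dz": 0, "rx": 0, "ry": 0, "rz": -0.18}
    - {"dx": 0.16, "dy": 0.58, "dz": 0, "rx": 0, "ry": 0, "rz": -0.18}
    - {"dx": 0.16, "dy": 0.58, "dz": 0, "rx": 0, "ry": 0, "rz": -0.18}
    - {"dx": 0.16, "dy": 0.58, "dz": 0, "rx": 0, "ry": 0, "rz": -0.18}
    - {"dx": 0.16, "dy": 0.58, "dz": 0, "rx": 0, "ry": 0, "rz": -0.18}
    - {"dx": 0.16, "dy": 0.58, "dz": 0, "rx": 0, "ry": 0, "rz": -0.18}
    - {"dx": 0.12, "dy": 0.4, "dz": 0, "rx": 0, "ry": 0, "rz": -0.1}

```text
t: 25.4
tcp_pos: [0.5086, 0.023, 0.1434]
tool_rot: [0.992, -0.126, -0.001, -0.0]
force: [-0.3, -0.1, -6.7]
finger_gap: 0.192
gripper_force: 78.4
```

```bash
python3 - <<'E'
from h import *
s=sensors.sense();p=s['tcp_pos'];q=s['tool_rot'];y=2*np.degrees(np.arctan2(q[1],q[0]))-90;print(p,q,y,s['force'],s['ft_torque'],s['finger_gap'])
E
```

```text
[0.50855006 0.02299254 0.14343718] [ 9.92018099e-01 -1.26092300e-01 -9.04399515e-04 -7.74759064e-05] -104.4876841347128 [-0.27246074 -0.08456945 -6.67664451] [-0.00612643 -0.00305721 -0.00199093] 0.1920167902122396
```

Call:
move_arm:
  targets:
    - {"dx": 0.06, "dy": 0.2, "dz": -0.3, "rx": 0, "ry": 0, "rz": 0.02}
    - {"dx": 0.06, "dy": 0.2, "dz": -0.3, "rx": 0, "ry": 0, "rz": 0.02}
    - {"dx": 0.06, "dy": 0.2, "dz": -0.3, "rx": 0, "ry": 0, "rz": 0}
    - {"dx": 0, "dy": 0.04, "dz": -0.3, "rx": 0, "ry": 0, "rz": 0}
    - {"dx": 0, "dy": 0, "dz": -0.15, "rx": 0, "ry": 0, "rz": 0}
    - {"dx": 0, "dy": 0, "dz": 0, "rx": 0, "ry": 0, "rz": 0}
    - {"dx": 0, "dy": 0, "dz": 0, "rx": 0, "ry": 0, "rz": 0}
    - {"dx": 0, "dy": 0, "dz": 0, "rx": 0, "ry": 0, "rz": 0}
    - {"dx": 0, "dy": 0, "dz": 0, "rx": 0, "ry": 0, "rz": 0}
    - {"dx": 0, "dy": 0, "dz": 0, "rx": 0, "ry": 0, "rz": 0}

```text
t: 26.65
tcp_pos: [0.5136, 0.0382, 0.1104]
tool_rot: [0.993, -0.115, 0.0, 0.0]
force: [1.2, 0.5, -6.2]
finger_gap: 0.191
gripper_force: 78.5
```

```bash
python3 - <<'E'
from h import *
s=sensors.sense();p=s['tcp_pos'];q=s['tool_rot'];y=2*np.degrees(np.arctan2(q[1],q[0]))-90;print(p,y,s['qd'].round(3) if hasattr(s['qd'],'round') else s['qd'])
a=cams.snapshot('scene')[...,::-1];b=cams.snapshot('side')[...,::-1]
cv2.imwrite('pics/f.png',np.hstack([cv2.resize(a[110:260,220:370],(400,400),interpolation=2),cv2.resize(b[130:280,170:320],(400,400),interpolation=2)]))
u=np.array([.973,-.230,0]);pin=np.array([.56,.028,0])
for n,P in[('eyetop',pin+[0,0,.141]),('tailtop',pin-.17*u+[0,0,.133]),('eyebottom',pin+[0,0,.105])]:
    A,B=proj('scene',P),proj('side',P);print(n,((A[0]-220)*2.667,(A[1]-110)*2.667),(400+(B[0]-170)*2.667,(B[1]-130)*2.667))
E
```

```text
[0.51359646 0.03824395 0.11044525] -103.19841016796774 [ 0.001  0.001  0.001 -0.001 -0.001 -0.   ]
eyetop (np.float64(179.02610603287405), np.float64(200.01450403322002)) (np.float64(673.6750597654425), np.float64(169.77672780710185))
tailtop (np.float64(167.50733838936043), np.float64(55.32078993170957)) (np.float64(480.8231302308411), np.float64(156.17878459981603))
eyebottom (np.float64(177.66427778106376), np.float64(225.00284493247582)) (np.float64(674.8274083556664), np.float64(199.16178803455097))
```

View pics/f.png

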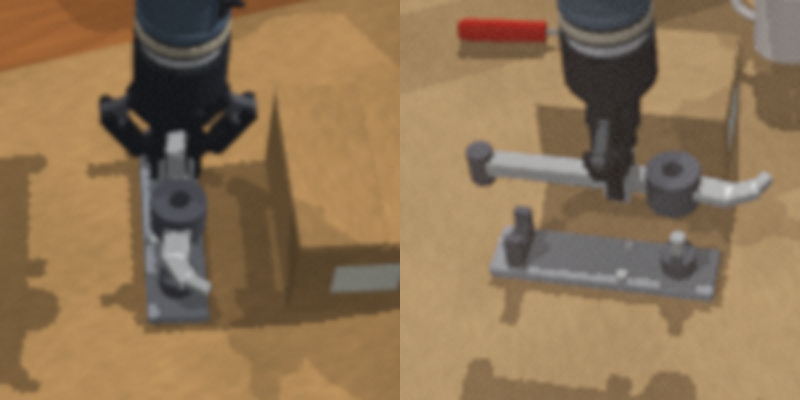

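The crop shows the lever held level. The eye top is at scene (180,200) and side (674,169), within 1 px of the spot over the pin. The tail is over the fork, at side (482,150).

```bash
python3 -c "
from station import order
print(order.sign_off())"
```

```text
the job is handed in; nothing more can be done
None
```

I folded both flaps flat, inner first and then outer. The lever is held level and still about 5 cm above the cradle, with its eye within about 2 mm of the pin and its tail over the fork. The job is handed in; no verdict came back.

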